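Open the push-and-turn pill bottle one-handed

ROBOT

A 7-joint arm with a two-finger parallel gripper is mounted at the origin on the work surface. World frame = base frame: x ahead of the robot, y to its left, z up, the work surface at z = 0. Lengths are in m, angles in degrees, forces in N, time in s.
With the tool pointing down it reaches from about 0.425 to 1.025 m from the base axis. Payload 3.6 kg.
Tool frame: the origin (TCP) lies on the centre line of the jaws, within the pads' length; the fingertips stand 19 mm ahead of it and the grasp point (between the pads) is the TCP; z points along the fingers, y is the direction in which the jaws open and shut (so a half turn about z gives the same grasp; the last joint's range is limited). The gripper opens to 85 mm and grips with 20 to 120 N. Pads are 22 mm wide; open, the fingers measure 114 mm over their backs; the gripper's body (76 mm by 85 mm) begins 54 mm behind the grasp point. The pads swing forward as they close: fully open they stand 13 mm farther back than shut.
Start: joints at [69.299, 33.873, 2.773, 92.16, -1.908, 54.013, -1.931], TCP at [0.192, -0.699, 0.25] pointing down, gripper open.
Joint ranges: [-153.93, 153.93], [-27.13, 128.08], [-72.61, 78.16], [10.71, 143.7], [-87.88, 267.88], [4.46, 118.87], [-176.78, 176.78]. Speed limits (degrees/s): [147.25, 147.25, 180, 180, 180, 180, 180].

INTERFACE

Orientations are given as [roll, pitch, yaw] about the fixed x, y, z axes, in that order (R = Rz(yaw) Ry(pitch) Rx(roll)).
In Python, from bench import bot gives the robot as it stands.
- The arm moves only by the shell command python3 -m handwheel 'ROWS' [FORCE]. ROWS is JSON, a list that holds one entry, the list of rows, each a list of 7 numbers: the gripper command: -1 is shut, 1 is fully open, values between are in proportion, then the shift along the tool's x, y, z in cm, then the turn, a rotation vector about the tool's x, y, z in rad. A call has 1 to 8 rows; each row is the pose to reach, as a shift and turn from the pose measured when the call began, along the tool's axes at that moment; what a row does not reach only later rows make up. A row lasts 1/10 s, in which the tool goes at most 50 mm and 8.59 degrees, less where a joint would pass 70% of its speed; a pose out of reach is approached as far as the arm can. A call with a gripper value outside its range is refused whole. The fingers move at their own pace and stop on an object; FORCE is the grip in N (left out, the last holds). Time passes only in rows, so rows that repeat a pose let the fingers close. It gives the time, the measured TCP pose, the force and the opening at its end, in the units of the state.
- bot.get_state(): the state, without advancing time (a new reading comes with each control period).
- bot.read_camera(name): name is "scene" or "top"; returns the picture (384x512x3 uint8, blue, green, red); there is no depth.
- bot.calibration(name): a dict with "fovy" (degrees; the focal length in pixels is half the picture's height over the tangent of half this angle, whatever the lens; pixels are square), "cx", "cy" (the principal point, pixels), "origin" and "orientation" of the camera in the world. Camera axes: x right, y down, z forward; pixel columns grow to the right and rows downward; lengths in m; the calibration is good to about 2 mm. A picture is of the moment at which its call begins. calibration takes no time and is no camera call.
- bot.close_job(): hands the job in, once; it reports no verdict.
The state is a dict: "time_s": time; "joints": joint angles; "dq": joint speeds; "joint_torque": joint torques, N m; "tcp_pos": TCP position; "ee_rot": TCP orientation; "contact_force": force on the tool from outside, world axes, zero at the start; "wrist_torque": the same for the moment, N m; "gripper_width": opening from 0.0 (shut) to 1.0 (fully open).
Only numpy, scipy, OpenCV 4.12 (cv2) and the standard library are available. Lean on these libraries where they do the work, as an engineer would, in place of code of your own. Each camera call takes 0.05 s, during which the arm holds its last target. There are 200 camera calls.

TASK

Open the big pill bottle that stands clamped in the round holder: press its child-safety cap down, twist it counter-clockwise (seen from above) while it is down until it is free, then lift it straight up. Finish still holding the cap in the gripper, level and motionless, right above the bottle's mouth and about 8 cm higher than when it was closed. Leave the glass, the small vial, the clock and the pill organiser where they are.

Things in the scene. Friction and masses are not known exactly. Their poses are not given: they have to be found in the camera images.
- cap_center (a point): Centre (on the axis, half-way up) of the big bottle's white round ribbed cap: 48 mm across, 28 mm tall, 25 g, flat top 14 mm above this point, z up its axis. Grip it across its round side in any yaw. Closed, this point is on the bottle's axis, level with the mouth point, and the cap's top 124 mm above the table. Clockwise is blocked; about 1 mm of sideways play on the neck.
- cap: The same cap; origin at the centre of its open underside, x within 0.05 rad of the holder's x when closed. A spring pushes it up: 4 N closed, 0.9 N more per mm pressed. Press it 6 to 9 mm down (10 is the hard bottom, 13 N); under 4.5 mm it cannot turn more than 0.1 rad. Held down and turned counter-clockwise from above, it is free from 0.9 to 2.3 rad (1.35 is good); turning takes under 0.4 N m.
- bottle_mouth (a point): Centre of the rim of the big bottle's neck (under the cap), 110 mm above the table; z is up along the bottle's axis. The bottle is an amber plastic vial 50 mm across (neck 31 mm, shoulder 85 mm above the table), fixed upright in the holder.
- holder: Round grey bottle holder, 112 mm across, with four black rubber jaws reaching 46 mm high, fixed to the table; origin under its centre, on the bottle's axis.
- glass_center (a point): Bystander: centre of an empty clear drinking glass, 76 mm across, 105 mm tall, half-way up, standing loose.
- small_vial_center (a point): Bystander: centre of a small closed amber vial with a white cap, 34 mm across, 72 mm tall, half-way up, standing loose (no holder).
- clock_center (a point): Bystander: centre of a square wooden alarm clock, 40 (x) by 105 (y) by 105 (z) mm, standing loose.
- organiser: Bystander: weekly pill organiser, a flat grey bar with seven white lids, 45 (x) by 155 (y) by 25 (z) mm, lying loose; origin in the middle of its underside.
Things that resemble listed ones, but are neither listed nor needed, are in the scene too. What is shaped like the cap but blue or purple is not meant. Of the things that look like the holder, take the one that is farthest from the robot's base at the start.

How it is judged (in metres and radians):
On the way, in this order (a step that is already met when the one before it is completed fails the run):
1. the closed cap is pressed down by 4 mm or more on the neck before it is turned (z of cap_center in the frame of bottle_mouth below -0.004 m and angle between the x axis of cap_center and the x axis of bottle_mouth, either way round below 0.3 rad and horizontal distance between cap_center and bottle_mouth below 0.005 m), for 0.05 s.
2. the cap is twisted by 0.4 rad or more while held down on the neck (angle between the x axis of cap_center and the x axis of bottle_mouth, either way round above 0.4 rad and z of cap_center in the frame of bottle_mouth below -0.0035 m and horizontal distance between cap_center and bottle_mouth below 0.005 m), for 0.05 s.
At the end, for the whole second after the job is handed in: The cap hangs in the gripper (fingers press it with more than 2 N, it does not touch the bottle), at rest (under 3 cm/s), tilted less than 0.25 rad, 5 to 13 cm higher than when closed and within 3 cm sideways of the bottle's axis; every bystander is within 2 cm of where it stood (z of cap_center in the frame of bottle_mouth between 0.05 and 0.13 m and horizontal distance between cap_center and bottle_mouth below 0.03 m and angle between cap_center's own z axis and vertical below 0.25 rad and contact force between the fingers and cap above 2 N and contact force between cap and holder below 0.1 N and linear speed of cap below 0.03 m/s and distance of each of glass_center, small_vial_center, clock_center, organiser from where it was at the start of the episode below 0.02 m); the arm keeps its last pose, push and grip.
It fails at once if the glass is moved by more than 2 cm (distance of glass_center from where it was at the start of the episode above 0.02 m).
It fails at once if the small vial is moved by more than 2 cm (distance of small_vial_center from where it was at the start of the episode above 0.02 m).
It fails at once if the clock is moved by more than 2 cm (distance of clock_center from where it was at the start of the episode above 0.02 m).
It fails at once if the pill organiser is moved by more than 2 cm (distance of organiser from where it was at the start of the episode above 0.02 m).
It also fails if it takes over 38 s, if anything falls off the work surface, if the arm or the gripper's body presses on something with over 40 N, if the wrist force passes 120 N, or if a joint passes its speed limit or range.

## Working session

There is one attempt and no reset: what is moved stays moved. The work goes in short steps, Python scripts to look and compute and a shell command to move; the robot and the scene stay as the last step left them, time stands still between calls to the robot, and variables do not carry over. Pictures are saved under pics/ and viewed, about 8 in all and at most 12, crops included, and the job is handed in when it is done.

```bash
ls; mkdir -p pics; python3 - <<'E'
from bench import bot
import cv2
for n in("scene","top"):
    print(bot.calibration(n)); cv2.imwrite(f"pics/{n}0.png",bot.read_camera(n))
print(bot.get_state())
E
```

```text
pics
{'fovy': 47.142767092272834, 'cx': 256.4801862704881, 'cy': 186.08438663658492, 'origin': array([ 1.23194069, -0.36862663,  0.7737622 ]), 'orientation': array([-131.50681646,    0.47467333,   58.0086764 ])}
{'fovy': 43.08329971248301, 'cx': 254.7353183409613, 'cy': 188.63846054814633, 'origin': array([0.39234935, 0.06677961, 1.43257105]), 'orientation': array([-1.74094906e+02, -2.20266948e-02, -8.87554218e+01])}
{'time_s': 0.1, 'joints': array([69.29924188, 33.92074452,  2.76573085, 92.22683168, -1.90811805,
       54.01459916, -1.93212504]), 'dq': array([ 0.03923131, -0.06078121,  0.03258651, -0.06098651,  0.04004633,
       -0.01295372,  0.03828274]), 'joint_torque': array([ 4.33385649e-03, -5.49996257e+01,  1.55333139e+00, -1.98824054e+01,
        9.76773474e-03,  3.86833170e-03,  1.41598068e-05]), 'tcp_pos': array([ 0.19168851, -0.69847551,  0.24926547]), 'ee_rot': array([-1.79884011e+02,  5.29335596e-03,  1.53484813e+01]), 'contact_force': array([ 0.22208366, -0.60676667, -0.27245279]), 'wrist_torque': array([-0.00906774, -0.00406175, -0.0039002 ]), 'gripper_width': 0.9985687650383558}
```

View pics/scene0.png

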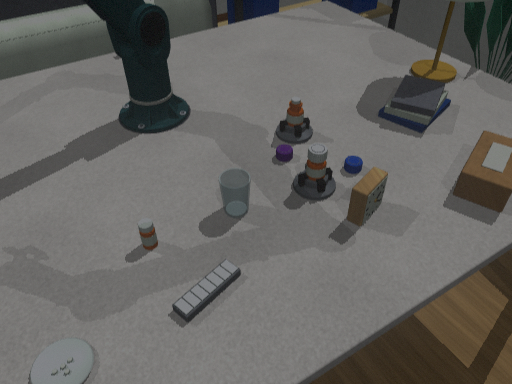

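View pics/top0.png

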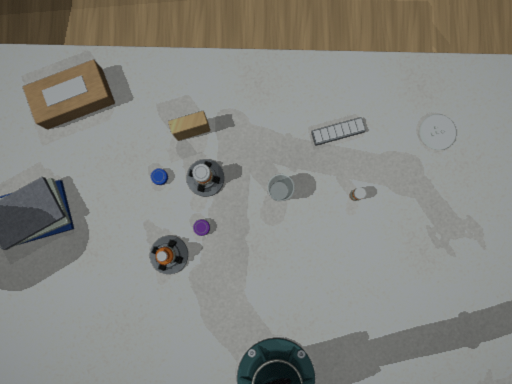

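Scene picture: there are two round holders. One at scene (314,184) / top (205,177) holds a vial with a white cap. The other, at scene (294,131) / top (169,254), has an orange top. The first is farther from the base (top (277,370)) and has the white ribbed cap, so it fits. I'll confirm that in a crop.

```bash
python3 - <<'E'
import cv2,numpy as np
s=cv2.imread("pics/scene0.png")[130:210,280:360]; t=cv2.imread("pics/top0.png")[140:220,165:245]
f=lambda a:cv2.resize(a,(400,400),interpolation=cv2.INTER_CUBIC)
cv2.imwrite("pics/c1.png",np.hstack([f(s),f(t)]))
E
```

```text
(no output)
```

View pics/c1.png

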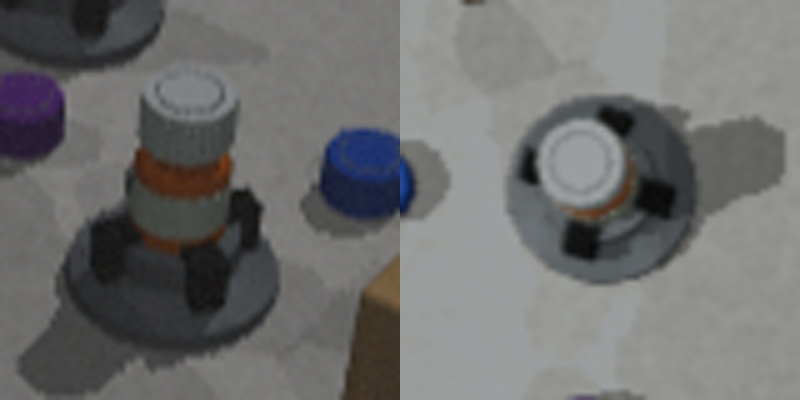

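Confirmed: the white ribbed cap with an amber neck sits in the grey holder with black jaws. The lone blue (353,163) and purple (285,153) caps are decoys. Cap-top centre is at about scene (317.6,148.1) and top (200.9,172.0). The holder disc centre is at about top (204.8,177.5).

```bash
cat > h.py <<'E'
from bench import bot
import numpy as np
from scipy.spatial.transform import Rotation as R
def ray(n,u,v):
    c=bot.calibration(n); f=192/np.tan(np.radians(c["fovy"]/2))
    d=R.from_euler("xyz",c["orientation"],degrees=True).apply([(u-c["cx"])/f,(v-c["cy"])/f,1])
    return np.array(c["origin"]),d
def plane(n,u,v,z):
    o,d=ray(n,u,v); return o+d*(z-o[2])/d[2]
def tri(a,b):
    (o,d),(p,e)=ray(*a),ray(*b); d/=np.linalg.norm(d); e/=np.linalg.norm(e)
    A=sum(np.eye(3)-np.outer(x,x) for x in(d,e)); B=sum((np.eye(3)-np.outer(x,x))@q for x,q in((d,o),(e,p)))
    return np.linalg.solve(A,B)
E
python3 - <<'E'
from h import *
np.set_printoptions(precision=4,suppress=True)
print(tri(("scene",317.6,148.1),("top",200.9,172.0)))
print(plane("scene",317.6,148.1,.124),plane("top",200.9,172,.124),plane("top",204.8,177.5,.01))
for n,u,v,z in(("clock",189,125,.105),("glass",281,188,.05),("vial",359,194,.05),("org",339,131,.02),("decoy1",169,254,.02),("blue",159,177,.02),("purp",202,227,.02)): print(n,plane("top",u,v,z))
for u,v in((169,128),(206,112),(209,122),(177,140)): print("clockcorner",plane("top",u,v,.105))
s=bot.get_state(); c=np.array([.0,0,0])
print(R.from_euler("xyz",s["ee_rot"],degrees=True).as_matrix())
E
```

```text
[0.5696 0.216  0.1259]
[0.5675 0.2176 0.124 ] [0.5699 0.2163 0.124 ] [0.5693 0.2173 0.01  ]
clock [0.7036 0.2559 0.105 ]
glass [ 0.5388 -0.0057  0.05  ]
vial [ 0.5264 -0.2286  0.05  ]
org [ 0.7151 -0.1759  0.02  ]
decoy1 [0.3439 0.3121 0.02  ]
blue [0.5666 0.3503 0.02  ]
purp [0.4234 0.2197 0.02  ]
clockcorner [0.6939 0.3112 0.105 ]
clockcorner [0.7415 0.2098 0.105 ]
clockcorner [0.7133 0.2006 0.105 ]
clockcorner [0.6605 0.2877 0.105 ]
[[ 0.9643  0.2647 -0.0006]
 [ 0.2647 -0.9643  0.0019]
 [-0.0001 -0.002  -1.    ]]
```

Cap axis ≈ (0.569, 0.217). The plan is to arc in at z = 0.25 with tool yaw going from 15° to about 73°, so the 77° twist stays centred in joint 7's range.

```bash
python3 -m handwheel '[[[1,4.2,-2.5,0,0,0,-0.08],[1,8.4,-5,0,0,0,-0.16],[1,12.6,-7.5,0,0,0,-0.24],[1,16.8,-10,0,0,0,-0.32],[1,21,-12.5,0,0,0,-0.4],[1,25.2,-15,0,0,0,-0.48],[1,29.4,-17.5,0,0,0,-0.56],[1,33.6,-20,0,0,0,-0.64]]]'
cat >> h.py <<'E'
def go(x,y,z,yaw):
    s=bot.get_state(); T=R.from_euler("xyz",s["ee_rot"],degrees=True)
    G=R.from_euler("xyz",[180,0,yaw],degrees=True)
    print("cm",np.round(T.inv().apply(np.array([x,y,z])-s["tcp_pos"])*100,2),"rad",np.round((T.inv()*G).as_rotvec(),3))
    print("q",np.round(s["joints"],1),"F",np.round(s["contact_force"],1),"t",s["time_s"],"w",s["gripper_width"])
    print("tcp",np.round(s["tcp_pos"],4),np.round(s["ee_rot"],2))
E
python3 -c "
from h import *
go(.569,.217,.24,73)"
```

```text
time_s: 0.9
tcp_pos: [0.4636, -0.415, 0.2494]
ee_rot: [-179.9, -0.1, 52.2]
contact_force: [0.1, -0.4, -0.0]
gripper_width: 1.001
cm [ 56.39 -30.4    1.06] rad [-0.002 -0.001 -0.363]
q [ 44.   26.7  -8.8 105.6   5.2  48.1  -5.2] F [ 0.1 -0.4 -0. ] t 0.9 w 1.0006548355320815
tcp [ 0.4636 -0.415   0.2494] [-1.7987e+02 -6.0000e-02  5.2200e+01]
```

```bash
python3 -m handwheel '[[[1,4.2,-2.26,0,0,0,-0.04],[1,8.4,-4.52,0,0,0,-0.08],[1,12.6,-6.8,0,0,0,-0.12],[1,16.8,-9.05,0,0,0,-0.16],[1,21,-11.3,0,0,0,-0.2],[1,25.2,-13.6,0,0,0,-0.24],[1,29.4,-15.8,0,0,0,-0.28],[1,33.6,-18.1,0,0,0,-0.32]]]' >/dev/null
python3 -c "
from h import *
go(.569,.217,.20,73)"
```

```text
cm [25.35 -4.39  5.05] rad [-0.002 -0.002 -0.042]
q [ 13.2  20.7 -18.  116.9   8.9  43.8 -29.6] F [0.5 0.7 1. ] t 1.7 w 0.9975016933618472
tcp [ 0.5263 -0.0368  0.25  ] [-1.7989e+02 -8.0000e-02  7.0600e+01]
```

```bash
python3 -m handwheel '[[[1,4.5,-0.8,0,0,0,-0.02],[1,9,-1.6,1,0,0,-0.04],[1,13.5,-2.4,2,0,0,-0.04],[1,17.5,-3,3,0,0,-0.04],[1,21,-3.6,4,0,0,-0.04],[1,23.7,-4.1,5,0,0,-0.042],[1,25.3,-4.4,5,0,0,-0.042],[1,25.3,-4.4,5,0,0,-0.042]]]' >/dev/null
python3 - <<'E'
from h import *
import cv2
go(.569,.217,.116,73)
f=lambda a:cv2.resize(a,(400,400),interpolation=cv2.INTER_CUBIC)
cv2.imwrite("pics/c2.png",np.hstack([f(bot.read_camera("scene")[90:210,260:380]),f(bot.read_camera("top")[120:240,145:265])]))
E
```

```text
cm [-0.24  0.14  8.44] rad [-0.003 -0.003  0.004]
q [-12.   30.  -18.6 109.3  13.2  42.8 -54.7] F [-0.5 -0.6 -0.3] t 2.5 w 0.9996058795130158
tcp [0.5685 0.2194 0.2004] [-1.7985e+02 -1.7000e-01  7.3230e+01]
```

View pics/c2.png

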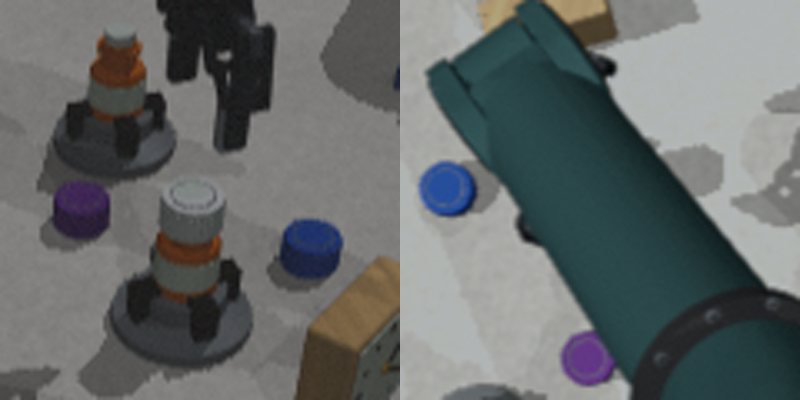

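```bash
python3 - <<'E'
from h import *
def proj(n,p):
    c=bot.calibration(n); f=192/np.tan(np.radians(c["fovy"]/2))
    q=R.from_euler("xyz",c["orientation"],degrees=True).inv().apply(np.array(p)-c["origin"]); return np.round([c["cx"]+f*q[0]/q[2],c["cy"]+f*q[1]/q[2]],1)
s=bot.get_state();T=R.from_euler("xyz",s["ee_rot"],degrees=True)
for dz in (.0,.006,.019):
    for dy in(-.0425,-.055,.0425,.055): print(dz,dy,[proj("scene",s["tcp_pos"]+T.apply([dx,dy,dz])) for dx in(-.011,.011)])
print(proj("scene",[.569,.217,.124]))
go(.569,.217,.117,73)
E
```

```text
0.0 -0.0425 [array([309.1, 113.6]), array([317.7, 112.3])]
0.0 -0.055 [array([307.4, 111. ]), array([315.9, 109.7])]
0.0 0.0425 [array([322. , 133.1]), array([331.1, 131.7])]
0.0 0.055 [array([324.1, 136.2]), array([333.2, 134.7])]
0.006 -0.0425 [array([309. , 115.8]), array([317.5, 114.4])]
0.006 -0.055 [array([307.2, 113.1]), array([315.7, 111.8])]
0.006 0.0425 [array([321.8, 135.3]), array([330.8, 133.8])]
0.006 0.055 [array([323.8, 138.4]), array([332.9, 136.9])]
0.019 -0.0425 [array([308.6, 120.3]), array([317.1, 119. ])]
0.019 -0.055 [array([306.8, 117.6]), array([315.3, 116.3])]
0.019 0.0425 [array([321.3, 140. ]), array([330.2, 138.5])]
0.019 0.055 [array([323.3, 143.1]), array([332.3, 141.6])]
[317.8 148.5]
cm [ 0.19 -0.03  8.36] rad [-0.002 -0.    -0.001]
q [-11.8  29.9 -18.4 109.4  13.3  42.8 -54.7] F [-0.  -0.4 -0.4] t 2.6 w 0.9967919597487467
tcp [0.5688 0.2151 0.2006] [-179.9    -0.     72.96]
```

The fingers straddle the cap in plan, and the open fingertips project to about 5 mm ahead of the TCP (right tip at crop (232,150)), as the spec says. So TCP z ≈ 0.113 is a good grip height. Descending.

```bash
python3 -m handwheel '[[[1,0.1,0,2,0,0,0],[1,0.2,0,4,0,0,0],[1,0.2,0,6,0,0,0],[1,0.2,0,7.5,0,0,0],[1,0.2,0,8.3,0,0,0],[1,0.2,0,8.7,0,0,0],[1,0.2,0,8.76,0,0,0],[1,0.2,0,8.76,0,0,0]]]' 80 
python3 -c "
from h import *
go(.569,.217,.113,73)"
```

```text
time_s: 3.4
tcp_pos: [0.5697, 0.2172, 0.1136]
ee_rot: [-180.0, -0.0, 72.9]
contact_force: [0.3, -0.4, 0.5]
gripper_width: 1.007
cm [-0.04 -0.06  0.06] rad [-0.001 -0.001 -0.001]
q [-14.1  36.6 -15.6 112.1  16.8  33.4 -57.9] F [ 0.3 -0.4  0.5] t 3.4 w 1.0074429978140265
tcp [0.5697 0.2172 0.1136] [-1.7995e+02 -5.0000e-02  7.2950e+01]
```

```bash
python3 -m handwheel '[[[-1,0,0,0,0,0,0],[-1,0,0,0,0,0,0],[-1,0,0,0,0,0,0],[-1,0,0,0,0,0,0],[-1,0,0,0,0,0,0],[-1,0,0,0,0,0,0],[-1,0,0,0,0,0,0],[-1,0,0,0,0,0,0]]]' 80 
python3 - <<'E'
from h import *
import cv2
go(.569,.217,.113,73)
f=lambda a:cv2.resize(a,(600,600),interpolation=cv2.INTER_CUBIC)
cv2.imwrite("pics/c3.png",f(bot.read_camera("scene")[110:210,270:370]))
E
```

```text
time_s: 4.2
tcp_pos: [0.5691, 0.2177, 0.1141]
ee_rot: [-179.9, -0.0, 73.0]
contact_force: [-3.2, 1.5, 5.2]
gripper_width: 0.526
cm [-0.07  0.01  0.11] rad [-0.002 -0.001 -0.   ]
q [-14.2  36.6 -15.6 112.2  16.7  33.4 -57.9] F [-3.2  1.5  5.2] t 4.2 w 0.5260973115930726
tcp [0.5691 0.2177 0.1141] [-1.7991e+02 -5.0000e-02  7.2980e+01]
```

View pics/c3.png

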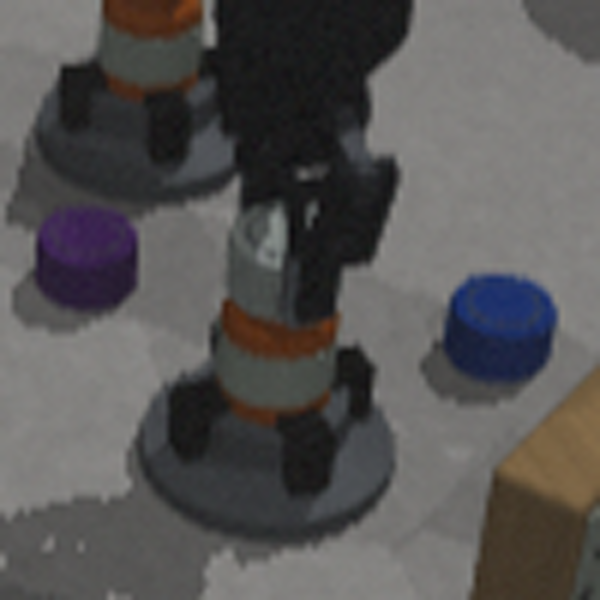

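The cap is held between the pads. The pad tip is at crop (312,322), i.e. scene pixel (322,163.7). I'll check its height before pressing.

```bash
python3 - <<'E'
from h import *
o,d=ray("scene",322,163.5)
for r in(.024,.03,.036):
    p=np.array([.569+.956*r,.217-.29*r]); t=((p-o[:2])@d[:2])/(d[:2]@d[:2]); print(r,np.round(o+t*d,4))
go(.569,.217,.107,73)
E
```

```text
0.024 [0.5947 0.2131 0.0958]
0.03 [0.5987 0.2094 0.1   ]
0.036 [0.6027 0.2058 0.1043]
cm [-0.07  0.02  0.7 ] rad [-0.002 -0.001 -0.   ]
q [-14.2  36.6 -15.6 112.2  16.7  33.4 -57.9] F [-2.4  0.5  6.3] t 4.25 w 0.5313762081999411
tcp [0.569  0.2177 0.114 ] [-1.799e+02 -4.000e-02  7.298e+01]
```

```bash
python3 -m handwheel '[[[-1,0,0,0.1,0,0,0],[-1,0,0,0.25,0,0,0],[-1,0,0,0.4,0,0,0],[-1,0,0,0.55,0,0,0],[-1,0,0,0.7,0,0,0],[-1,0,0,0.75,0,0,0],[-1,0,0,0.75,0,0,0],[-1,0,0,0.75,0,0,0]]]' 100 
python3 -c "
from h import *
go(.569,.217,.106,73)"
```

```text
time_s: 5.05
tcp_pos: [0.5691, 0.2177, 0.1079]
ee_rot: [-179.9, -0.0, 73.0]
contact_force: [-2.5, -1.9, 10.8]
gripper_width: 0.525
cm [-0.07  0.02  0.19] rad [-0.001 -0.    -0.   ]
q [-14.4  37.1 -15.3 112.3  17.   32.8 -58.2] F [-2.5 -1.9 10.8] t 5.05 w 0.5246378533838759
tcp [0.5691 0.2177 0.1079] [-1.7993e+02 -2.0000e-02  7.2980e+01]
```

Upward force 10.8 N matches the spring at about 7.5 mm pressed, so the cap is down (4 + 0.9·7.5). Now twisting counter-clockwise (negative about tool z), with 1.3 mm of extra push to offset the arm's give.

```bash
python3 -m handwheel '[[[-1,0,0,0.13,0,0,-0.08],[-1,0,0,0.13,0,0,-0.18],[-1,0,0,0.13,0,0,-0.28],[-1,0,0,0.13,0,0,-0.38],[-1,0,0,0.13,0,0,-0.48],[-1,0,0,0.13,0,0,-0.58],[-1,0,0,0.13,0,0,-0.68],[-1,0,0,0.13,0,0,-0.7]]]' 100 
python3 -c "
from h import *
go(.569,.217,.106,153); print(bot.get_state()['wrist_torque'])"
```

```text
time_s: 5.85
tcp_pos: [0.5688, 0.2188, 0.1078]
ee_rot: [180.0, -0.1, 113.2]
contact_force: [-3.0, 0.7, 9.9]
gripper_width: 0.524
cm [-0.18 -0.06  0.18] rad [ 0.001 -0.002 -0.694]
q [ -6.9  38.7 -26.3 112.   28.1  35.6 -28.2] F [-3.   0.7  9.9] t 5.85 w 0.523528445341637
tcp [0.5688 0.2188 0.1078] [ 1.7999e+02 -1.3000e-01  1.1321e+02]
[ 0.0913197   0.90609559 -0.0945076 ]
```

```bash
python3 -m handwheel '[[[-1,-0.05,0,0.13,0,0,-0.08],[-1,-0.1,0,0.13,0,0,-0.18],[-1,-0.1,0,0.13,0,0,-0.28],[-1,-0.1,0,0.13,0,0,-0.38],[-1,-0.1,0,0.13,0,0,-0.48],[-1,-0.1,0,0.13,0,0,-0.58],[-1,-0.1,0,0.13,0,0,-0.68],[-1,-0.1,0,0.13,0,0,-0.7]]]' 100 
python3 -c "
from h import *
go(.569,.217,.194,153); print(bot.get_state()['wrist_torque'])"
```

```text
time_s: 6.65
tcp_pos: [0.5687, 0.2188, 0.1077]
ee_rot: [179.9, -0.1, 153.4]
contact_force: [-4.7, -0.4, 10.1]
gripper_width: 0.525
cm [-0.09 -0.12 -8.63] rad [ 0.002 -0.002  0.008]
q [ 1.000e-01  4.120e+01 -3.680e+01  1.117e+02  3.790e+01  3.970e+01
  3.200e+00] F [-4.7 -0.4 10.1] t 6.65 w 0.5249431466896556
tcp [0.5687 0.2188 0.1077] [ 1.7988e+02 -1.3000e-01  1.5343e+02]
[-0.13430843  0.93316918 -0.04155416]
```

Turned 1.40 rad in total, still pressed down (10 N). Lifting gently first to see whether it is free.

```bash
python3 -m handwheel '[[[-1,0,0,-0.3,0,0,0],[-1,0,0,-0.6,0,0,0],[-1,0,0,-0.9,0,0,0],[-1,0,0,-1.2,0,0,0],[-1,0,0,-1.5,0,0,0],[-1,0,0,-1.5,0,0,0]]]' 100 
python3 -c "
from h import *
go(.569,.217,.195,153)"
```

```text
time_s: 7.25
tcp_pos: [0.5687, 0.2183, 0.1227]
ee_rot: [179.9, -0.1, 153.4]
contact_force: [-1.5, -0.4, 0.1]
gripper_width: 0.523
cm [-0.07 -0.09 -7.23] rad [ 0.002 -0.002  0.007]
q [  0.8  40.1 -37.8 111.3  36.7  41.1   4.2] F [-1.5 -0.4  0.1] t 7.25 w 0.5229671787955232
tcp [0.5687 0.2183 0.1227] [ 1.7991e+02 -1.2000e-01  1.5341e+02]
```

7 mm above the closed height with no downward pull (0.1 N), so the cap is free. Lifting the rest.

```bash
python3 -m handwheel '[[[-1,0,0,-1.2,0,0,0],[-1,0,0,-2.4,0,0,0],[-1,0,0,-3.6,0,0,0],[-1,0,0,-4.8,0,0,0],[-1,0,0,-6,0,0,0],[-1,0,-0.1,-7,0,0,0],[-1,0,-0.1,-7.2,0,0,0],[-1,0,-0.1,-7.2,0,0,0]]]' 100 
python3 - <<'E'
from h import *
import cv2
go(.569,.217,.195,153)
a=bot.read_camera("scene"); cv2.imwrite("pics/s4.png",a)
cv2.imwrite("pics/c4.png",cv2.resize(a[90:270,200:440],(800,600),interpolation=cv2.INTER_CUBIC))
cv2.imwrite("pics/t4.png",bot.read_camera("top"))
E
```

```text
time_s: 8.05
tcp_pos: [0.5685, 0.2172, 0.1951]
ee_rot: [179.9, -0.1, 153.4]
contact_force: [-0.1, 1.0, 0.7]
gripper_width: 0.522
cm [-0.05  0.01  0.01] rad [ 0.002 -0.001  0.007]
q [  4.1  35.1 -42.2 108.9  31.2  48.    8.9] F [-0.1  1.   0.7] t 8.05 w 0.5224490164955825
tcp [0.5685 0.2172 0.1951] [ 1.7989e+02 -9.0000e-02  1.5340e+02]
```

View pics/c4.png

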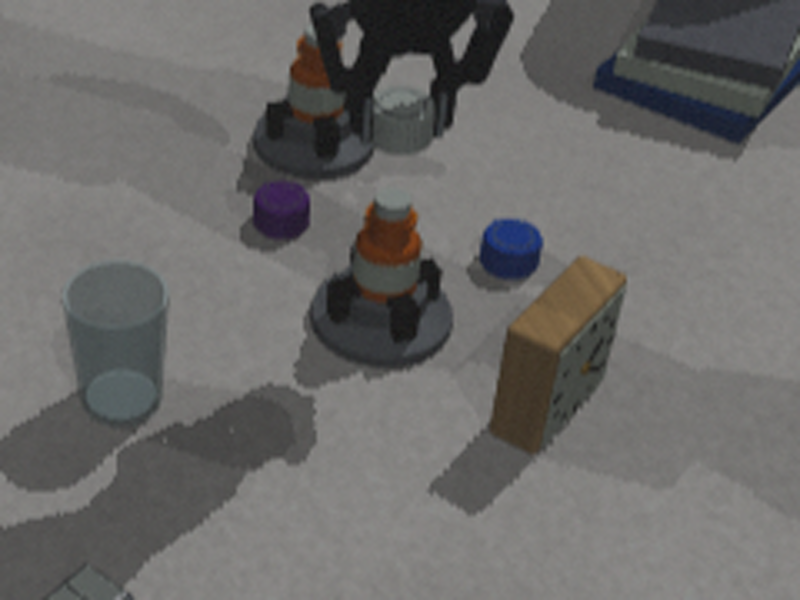

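View pics/s4.png

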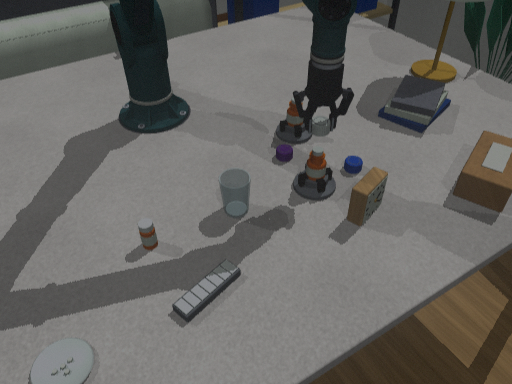

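The cap hangs level in the pads at crop (402,120), straight above the open mouth at (393,205). Glass, vial, clock and organiser are at the same pixels as at the start. I'll check that it is at rest, then hand in.

```bash
python3 -m handwheel '[[[-1,0,0,0,0,0,0],[-1,0,0,0,0,0,0],[-1,0,0,0,0,0,0]]]' 100 
python3 - <<'E'
from h import *
import cv2
go(.569,.217,.195,153); print(np.round(bot.get_state()["dq"],2))
a,b=cv2.imread("pics/scene0.png"),cv2.imread("pics/s4.png")
for n,(u,v,w,h) in dict(glass=(220,168,32,50),vial=(138,218,22,34),clock=(346,167,43,58),org=(170,260,75,62)).items():
    r=cv2.matchTemplate(cv2.cvtColor(b[v-8:v+h+8,u-8:u+w+8],6),cv2.cvtColor(a[v:v+h,u:u+w],6),cv2.TM_CCOEFF_NORMED); m=cv2.minMaxLoc(r); print(n,m[3][0]-8,m[3][1]-8,round(m[1],2))
bot.close_job()
E
```

```text
time_s: 8.45
tcp_pos: [0.5679, 0.2168, 0.1938]
ee_rot: [180.0, -0.2, 153.4]
contact_force: [-0.4, 0.3, 0.3]
gripper_width: 0.524
cm [-0.09  0.06 -0.12] rad [ 0.    -0.003  0.007]
q [  4.1  35.2 -42.2 109.   31.2  48.    8.8] F [-0.4  0.3  0.3] t 8.45 w 0.5237227048355132
tcp [0.5679 0.2168 0.1938] [179.99  -0.18 153.41]
[ 0.06 -0.19 -0.15 -0.12  0.04  0.05  0.03]
glass 0 0 0.98
vial 0 0 0.99
clock 0 0 0.99
org 0 0 0.84
the job is handed in; nothing more can be done
```

The bottle is open, and the gripper is holding the cap level above the mouth. I handed the job in at 8.45 s of the 38 s allowed; it gave no verdict.

- **Which cap:** I took the white ribbed cap on the holder farthest from the base, at about (0.569, 0.217).
- **Press:** I gripped it at 80–100 N and pushed it down about 7.5 mm. That depth comes from the 10.8 N spring force, because no camera view showed it directly.
- **Twist:** I turned the tool 1.40 rad counter-clockwise with the cap still pressed down. I did not measure whether the cap slipped in the pads, but it came off freely, with about 0 N of pull.
- **Lift:** I raised it straight up. The tool finished about 1–2 mm sideways from the bottle's axis and, by estimate, 7.8–8.0 cm above the closed height, tilted less than 0.2°.
- **Last checks:** Joint speeds were under 0.2°/s. The last picture shows the cap in the pads, clear of the open mouth.
- **Bystanders:** The glass, small vial, clock and organiser all matched their starting pixels with no shift. The organiser's match score was lower (0.84), probably because the arm's shadow falls near it.
- **One mismatch:** The gripper read 0.52 of its opening, or 44–45 mm, on a 48 mm cap. I put this down to a non-linear reading; the reading stayed the same through the twist and lift.

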